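Seat the filter drawer of the desk air cleaner and clamp it

TASK

The desk air cleaner has just had a new filter put in: ease its filter drawer gently home until it seats at its detent, then turn the clamp knob on the sloping front clockwise until it clicks past its detent and rests at its stop, so that the filter is clamped. Let go and leave the other things on the desk where they stand.

Things in the scene. Friction and masses are not known exactly. Their poses are not given: they have to be found in the camera images.
- cleaner: White desk air cleaner, fixed to the desk: 300 wide (its y), 260 deep (its x), 189 mm high. Origin: centre of its underside on the desk; z up, -x is its front, which faces the robot. The vertical front (at x = -130 mm) is 105 mm high and holds the filter drawer. Above it a fascia slopes back at 35 degrees from level, from x = -130 mm, z = 105 mm up to x = -10 mm, z = 189 mm; behind that the top is flat.
- drawer_slide (a joint): Opening of the filter drawer in m: 0 = fully home, grows as it slides out along the cleaner's -x (100 mm at most). It slides against 1 to 2 N of friction. From 13 mm before home a sprung detent resists: 5 N if eased in slowly, a pushing tool may feel 10 to 15 N for a moment. Past 6 mm the detent draws it in to its firm stop at 0 and keeps it there.
- filter_drawer: Filter drawer (tray with the new filter); its front is a white panel 244 wide, 78 high (14 to 92 mm above the desk), 14 mm thick, with a flat grey pull on it. Origin: under the panel at desk height, in the plane of its rear face; axes as the cleaner's, moves with the drawer.
- drawer_pull (a point): Centre of the outer (robot-side) face of the drawer's pull, a flat upright bar 130 wide, 20 high, 10 mm thick, 55 mm above the desk; this face stands 26 mm out from the panel. Axes as the cleaner's.
- knob_turn (a joint): Turn of the clamp knob in rad, growing clockwise as seen looking at the fascia; 0 = fully loose: its nose at 10 o'clock, 1.05 rad counter-clockwise of straight up the slope. It turns easily (0.04 N m) to about 1.7, where the sprung detent resists with about 0.25 N m; past 1.95 it clicks over and runs by itself to its stop at 2.17 (2 o'clock), and stays. Let go before that, it springs back.
- knob_grip (a point): Point to grip on the clamp knob: on its axis, inside the black bar, 12 mm below its top. The bar is 64 long, 18 thick, 36 mm high, on a 76 mm round skirt (skirt top 24 mm, fascia 36 mm below this point). z: knob axis, out of the fascia; x: along the bar to its nose; y: across the bar. Turns with the knob; clockwise is a negative turn about z. Grip across the bar, tool along the axis.
- abacus: Black abacus lying flat, 300 x 140 x 24 mm, loose; origin under its centre. Leave alone.
- clip_dish: Round white dish of paper clips, 112 mm across, 26 mm high, loose, beside the drawer; origin under its centre. Leave alone.
- sharpener: Green pencil sharpener, 65 x 46 x 52 mm, loose, beside the drawer; origin under its centre. Leave alone.
- old_filter: Used filter cassette lying flat, 200 x 232 x 34 mm, loose; origin under its centre. Leave alone.

How it is judged:
By the outcome, as a careful person would: the job done as asked, in the order asked, and still so for the second after the job is handed in, with the robot touching nothing.
It also fails if it takes over 66 s, if anything falls off the work surface, if the arm or the gripper's body presses on something with over 40 N, if the wrist force passes 120 N, or if a joint passes its speed limit or range.

ROBOT

A 6-joint arm with a two-finger parallel gripper is mounted at the origin on the work surface. World frame = base frame: x ahead of the robot, y to its left, z up, the work surface at z = 0. Lengths are in m, angles in rad, forces in N, time in s.
With the tool pointing down it reaches from about 0.275 to 0.875 m from the base axis. Payload 12.5 kg.
Tool frame: the origin (TCP) lies between the finger pads; the fingertips stand 11 mm ahead of it and the grasp point (between the pads) lies 8 mm behind it (env.tip_reach is the distance from the TCP to the fingertips, in m); z points along the fingers, x is the direction in which the jaws open and shut, and the axes are right-handed (so a half turn about z gives the same grasp; the last joint's range is limited). The gripper opens to 85 mm and grips with 20 to 120 N. Pads are 22 mm wide; open, the fingers measure 114 mm over their backs; the gripper's body (76 mm by 85 mm) begins 54 mm behind the grasp point. The pads swing forward as they close: fully open they stand 13 mm farther back than shut.
Start: joints at [-1.246, 0.351, 1.652, -0, 1.139, -0.085], TCP at [0.219, -0.504, 0.242] pointing down, gripper open.
Joint ranges: [-2.75, 2.75], [-0.79, 2.1], [0.01, 2.65], [-1.57, 4.71], [0.07, 3.14], [-2.87, 2.87]. Speed limits (rad/s): [2.22, 2.22, 2.79, 3.14, 3.14, 3.14].

INTERFACE

Orientations are given as a unit quaternion [x, y, z, w].
In Python, from cell import env gives the robot as it stands.
- The arm moves only by the tool drive_tool, never from a script. Its argument "targets" is a list of rows, each a list of 5 numbers: the shift along the tool's x, y, z in cm, then the turn about the tool's z in rad, then the finger opening in cm, from 0 to 8.54. A call has 1 to 20 rows; each row shifts and turns the pose as measured when the row begins, along the tool's axes as they then stand; what a row does not reach is not made up. A row lasts 1/8 s, in which the tool goes at most 62.5 mm and 10.7 degrees, less where a joint would pass 70% of its speed; a pose out of reach is approached as far as the arm can. A call is refused whole if a number of a shift passes 6.25 or a number of a turn 0.188, either way. A call with a gripper value outside its range is refused whole. The fingers move at their own pace and stop on an object; "squeeze" is the grip in N (left out, the last holds). Time passes only in rows, so rows that do not move let the fingers close. It gives the time, the measured TCP pose, the force and the opening at its end, in the units of the state.
- env.state(): the state, without advancing time (a new reading comes with each control period).
- env.read_camera(name): name is "scene" or "top"; returns a dict with "color" (384x512x3 uint8, red, green, blue), "camera_matrix" (3x3 intrinsics, pixels), "R" (3x3) and "t" (3): a world point X has camera coordinates R X + t. Camera axes: x right, y down, z forward; pixel columns grow to the right and rows downward; lengths in m; the calibration is good to about 2 mm. A picture is of the moment at which its call begins. There is no depth.
- env.job_done(): hands the job in, once; it reports no verdict.
The state is a dict: "t": time; "qpos": joint angles; "qd": joint speeds; "joint_torque": joint torques, N m; "position": TCP position; "tcp_rot": TCP orientation; "ft_force": force on the tool from outside, world axes, zero at the start; "torque": the same for the moment, N m; "grip_width": finger opening in m.
Only numpy, scipy, OpenCV 4.12 (cv2) and the standard library are available. Lean on these libraries where they do the work, as an engineer would, in place of code of your own. Each camera call takes 0.05 s, during which the arm holds its last target.

## Working session

There is one attempt and no reset: what is moved stays moved. The work goes in short steps, Python scripts to look and compute and a tool call to move; the robot and the scene stay as the last step left them, time stands still between calls to the robot, and variables do not carry over. Pictures are saved under pics/ and viewed, and the job is handed in when it is done.

Besides the shell and the picture viewer there is one more tool, called after "Request:" by a JSON object that holds its "name" and its "arguments". drive_tool: Moves the arm, as the interface text tells. Its arguments: {"type":"object","properties":{"targets":{"type":"array","items":{"type":"array","items":{"type":"number"}}},"squeeze":{"type":"number"}},"required":["targets"]}

```bash
mkdir -p pics; ls; python3 - <<'E'
from cell import env
import cv2,numpy as np
print(env.state())
for n in ("scene","top"):
    c=env.read_camera(n)
    cv2.imwrite(f"pics/{n}0.png",c["color"][:,:,::-1])
    np.savez(f"{n}.npz",**c)
    print(n,c["camera_matrix"],c["R"],c["t"])
E
```

```text
pics
{'t': 0.0, 'qpos': array([-1.24560323e+00,  3.51234722e-01,  1.65244261e+00, -4.00724816e-05,
        1.13907743e+00, -8.46066541e-02]), 'qd': array([ 0.0003811 , -0.0001316 , -0.00068382, -0.00016835, -0.00043081,
       -0.00046007]), 'joint_torque': array([-1.26797568e-03, -5.06097901e+01, -2.91409600e+01, -1.52994317e-04,
        4.47160477e-03,  4.25141650e-06]), 'position': array([ 0.21904256, -0.50414937,  0.2417522 ]), 'tcp_rot': array([ 8.36193934e-01, -5.48433557e-01, -4.68427986e-04, -3.44274962e-04]), 'ft_force': array([-0.27684275,  0.55634726, -0.8164414 ]), 'torque': array([-0.00330541,  0.02793608,  0.04807674]), 'grip_width': 0.08559469339687156}
scene [[398.52334217   0.         257.89924062]
 [  0.         398.52334217 184.50135927]
 [  0.           0.           1.        ]] [[-0.98528262  0.17077486  0.00735557]
 [ 0.12723708  0.76146815 -0.63559184]
 [-0.11414414 -0.62530169 -0.77199023]] [0.56359224 0.04090854 1.94601505]
top [[462.4876197    0.         252.88264732]
 [  0.         462.4876197  183.74847373]
 [  0.           0.           1.        ]] [[-0.01421868 -0.99987677 -0.00665405]
 [-0.99348707  0.01487961 -0.1129692 ]
 [ 0.11305429  0.00500444 -0.99357621]] [-0.00663789  0.5868738   1.58511835]
```

```bash
python3 - <<'E'
import cv2
for n in ("scene0","top0"):
    i=cv2.imread(f"pics/{n}.png"); cv2.imwrite(f"pics/{n}b.png",cv2.resize(i,(800,600),interpolation=cv2.INTER_CUBIC))
E
```

```text
(no output)
```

View pics/scene0b.png

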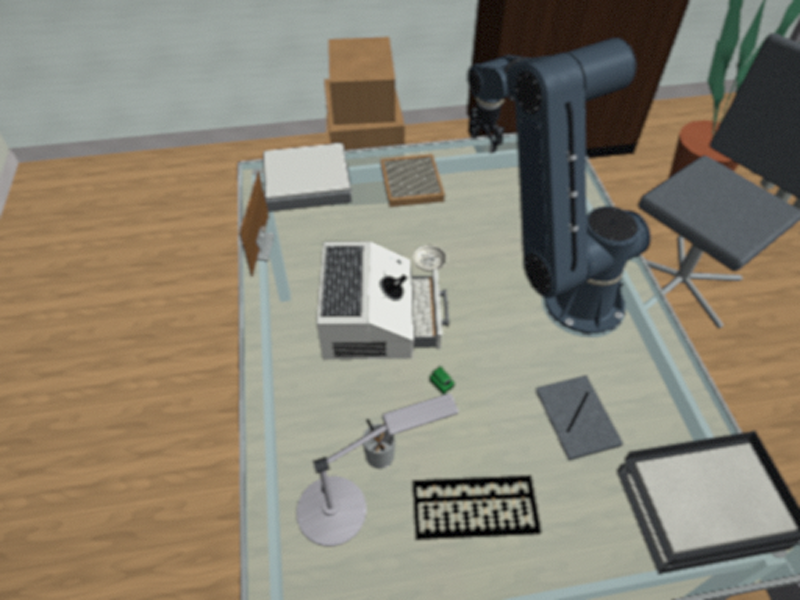

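View pics/top0b.png

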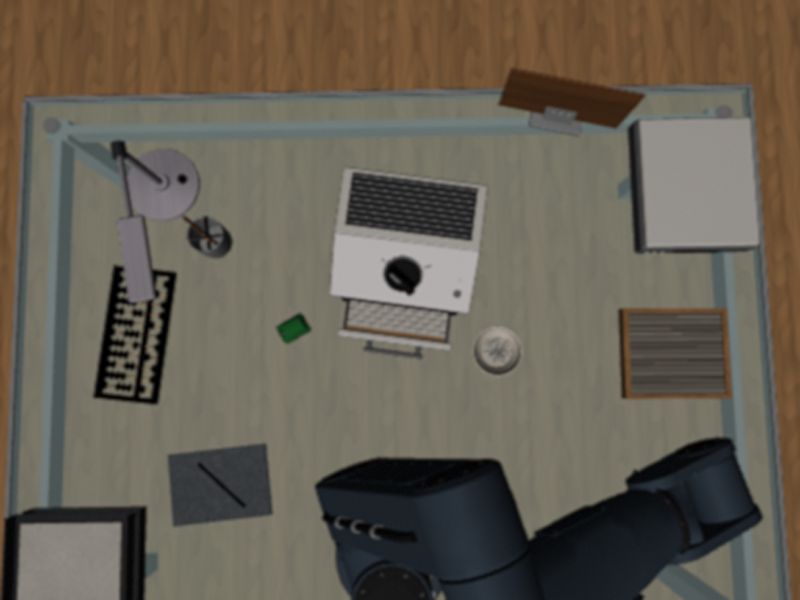

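```bash
python3 - <<'E'
import cv2
i=cv2.imread("pics/top0.png")[95:245,165:345]; cv2.imwrite("pics/top_c.png",cv2.resize(i,None,fx=4.4,fy=4,interpolation=cv2.INTER_CUBIC)[:600,:800])
cv2.imwrite("pics/top_c.png",cv2.resize(i,None,fx=4,fy=4,interpolation=cv2.INTER_CUBIC))
i=cv2.imread("pics/scene0.png")[145:255,190:310]; cv2.imwrite("pics/scene_c.png",cv2.resize(i,None,fx=5,fy=5,interpolation=cv2.INTER_CUBIC))
E
```

```text
(no output)
```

View pics/top_c.png

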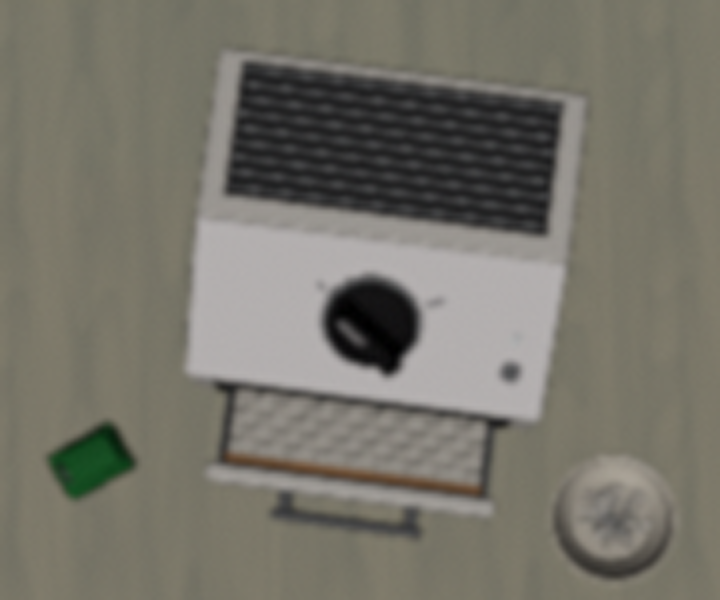

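View pics/scene_c.png

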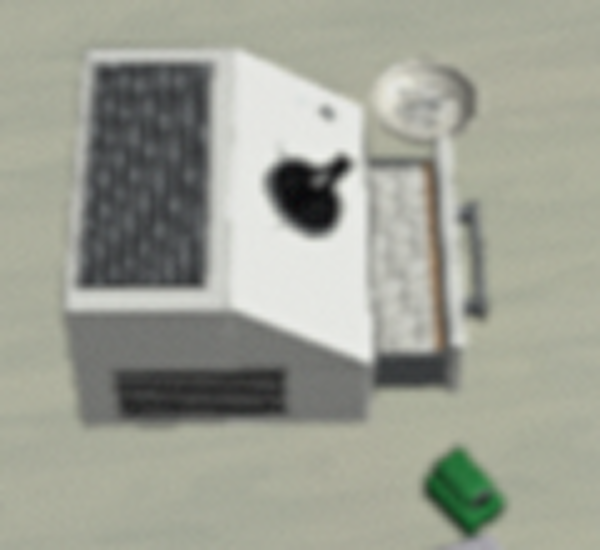

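```bash
cat > h.py <<'E'
import numpy as np
from scipy.optimize import least_squares
from scipy.spatial.transform import Rotation as Ro
C={n:dict(np.load(n+".npz")) for n in("scene","top")}
def proj(n,X):
    c=C[n];p=np.asarray(X)@c["R"].T+c["t"];q=p@c["camera_matrix"].T
    return q[...,:2]/q[...,2:]
E
cat > fit.py <<'E'
from h import *
P={'rl':(130,150,189),'rr':(130,-150,189),'ml':(-10,150,189),'mr':(-10,-150,189),'fl':(-130,150,105),'fr':(-130,-150,105),'rlb':(130,150,0),'flb':(-130,150,0)}
top=dict(rl=(222,52),rr=(585,97),ml=(203,217),mr=(568,262),fl=(186,373),fr=(541,421))
sc=dict(rl=(68,308),rr=(90,52),mr=(240,52),ml=(227,308),fl=(367,362),fr=(362,107),rlb=(85,422),flb=(368,420))
tp=lambda p:(np.array(p)+.5)/4-.5+[165,95]
sp=lambda p:(np.array(p)+.5)/5-.5+[190,145]
def W(v,X): 
    c,s=np.cos(v[2]),np.sin(v[2]); X=np.asarray(X,float)/1000
    return X@np.array([[c,s,0],[-s,c,0],[0,0,1]])+[v[0],v[1],0]
def res(v,use=('top','scene')):
    r=[]
    if 'top' in use:
        for k in top: r.append(proj('top',W(v,P[k]))-tp(top[k]))
    if 'scene' in use:
        for k in sc: r.append(proj('scene',W(v,P[k]))-sp(sc[k]))
    return np.concatenate(r)
if __name__=="__main__":
  for u in (('top',),('scene',),('top','scene')):
    s=least_squares(res,[.8,0,0],args=(u,),loss='soft_l1'); print(u,s.x.round(4),np.abs(s.fun).mean(),s.cost); print(s.fun.reshape(-1,2).round(1).tolist())
  v=s.x; np.save('v.npy',v)
  # drawer: pull outer face ends and panel top outer corners at opening d
  def dr(d):
    r=[proj('top',W(v,(-144-d[0],122,92)))-tp((207,478)),proj('top',W(v,(-144-d[0],-122,92)))-tp((490,515)),
       proj('top',W(v,(-170-d[0],65,65)))-tp((272,517)),proj('top',W(v,(-170-d[0],-65,65)))-tp((418,537)),
       proj('scene',W(v,(-170-d[0],65,65)))-sp((487,313)),proj('scene',W(v,(-170-d[0],-65,65)))-sp((476,202))]
    return np.concatenate(r)
  s=least_squares(dr,[50]); print(s.x,s.fun.reshape(-1,2).round(1).tolist())
  d=s.x[0]
  print('pull',W(v,(-170-d,0,55)))
  a=np.radians(35); n=np.array([-np.sin(a),0,np.cos(a)]); 
  print('fascia mid',W(v,(-70,0,147)),'n',n)
  for lab,o in(('skirt',12),('grip',36),('top',48)):
    for sv in (73.2,): print(lab,((proj('top',W(v,np.array([-70,0,147])+n*o))-[165,95]+.5)*4-.5).round(),((proj('scene',W(v,np.array([-70,0,147])+n*o))-[190,145]+.5)*5-.5).round())
E
python3 fit.py
```

```text
('top',) [ 0.6713 -0.0422 -0.1438] 0.6975539730497253 3.356985531265366
[[-0.5, -1.2], [1.3, -0.9], [-1.8, -0.0], [0.5, 0.6], [-0.2, 0.8], [0.3, 0.3]]
('scene',) [ 0.6717 -0.044  -0.1616] 0.8373572554822708 5.838145267328748
[[-1.4, -0.3], [-0.6, -1.3], [-0.4, -1.4], [0.6, -0.4], [1.0, 0.3], [0.8, -0.3], [-0.6, 1.8], [0.4, 1.9]]
('top', 'scene') [ 0.6716 -0.0428 -0.1499] 0.8034283514771465 9.984380846617599
[[-0.0, -1.6], [1.7, -0.7], [-1.6, -0.4], [0.6, 0.8], [-0.2, 0.4], [0.2, 0.5], [-1.0, 0.2], [-1.0, -0.9], [-0.7, -1.2], [1.0, -0.2], [1.5, 0.2], [0.5, -0.3], [-0.1, 2.3], [0.8, 1.9]]
[66.81084509] [[-0.3, -0.6], [1.2, 0.1], [-0.4, -0.1], [1.0, 0.1], [0.2, -0.7], [0.6, -0.6]]
pull [ 0.43744766 -0.00745655  0.055     ]
fascia mid [ 0.60238749 -0.03237064  0.147     ] n [-0.57357644  0.          0.81915204]
skirt [372. 328.] [311. 192.]
grip [370. 342.] [326. 177.]
top [368. 349.] [334. 170.]
```

```bash
cat > ov.py <<'E'
from fit import *
import cv2,sys
v=np.load('v.npy')
def frame_pt(s,t,o): # slope dist from mid, lateral (y), height out
    a=np.radians(35); u=np.array([np.cos(a),0,np.sin(a)]); n=np.array([-np.sin(a),0,np.cos(a)])
    return np.array([-70,0,147])+u*s+n*o+np.array([0,t,0])
def draw(s0,t0,ang,d,tag):
  for n,img,box,f in (("top","pics/top0.png",(95,245,165,345),4),("scene","pics/scene0.png",(145,255,190,310),5)):
    i=cv2.imread(img)[box[0]:box[1],box[2]:box[3]]; i=cv2.resize(i,None,fx=f,fy=f,interpolation=cv2.INTER_CUBIC)
    q=lambda X:tuple(int(z) for z in ((proj(n,W(v,X))-[box[2],box[0]]+.5)*f-.5).round())
    L=lambda a,b,c:cv2.line(i,q(a),q(b),c,1)
    G=(0,255,0)
    for a,b in(('rl','rr'),('rl','ml'),('rr','mr'),('ml','mr'),('ml','fl'),('mr','fr'),('fl','fr'),('rl','rlb'),('rlb','flb'),('fl','flb')): L(P[a],P[b],G)
    Y=(0,0,255)
    for x,w,z0,z1 in((-144,122,14,92),(-130,122,14,92),(-170,65,45,65)):
      c=[(x-d,w,z0),(x-d,w,z1),(x-d,-w,z1),(x-d,-w,z0)]
      for k in range(4): L(c[k],c[(k+1)%4],Y)
    for o in(0,12):
      p=[frame_pt(s0+38*np.cos(k),t0+38*np.sin(k),o) for k in np.linspace(0,6.283,40)]
      for a,b in zip(p,p[1:]): L(a,b,(255,128,0))
    c,s=np.cos(ang),np.sin(ang)
    for o in(12,48):
      p=[frame_pt(s0+x*c-y*s,t0+x*s+y*c,o) for x,y in((32,9),(32,-9),(-32,-9),(-32,9),(32,9))]
      for a,b in zip(p,p[1:]): L(a,b,(255,0,255))
    cv2.imwrite(f"pics/ov_{n}_{tag}.png",i)
draw(float(sys.argv[1]),float(sys.argv[2]),float(sys.argv[3]),float(sys.argv[4]),sys.argv[5])
E
python3 ov.py 5 0 1.05 66.8 a
```

```text
(no output)
```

View pics/ov_top_a.png

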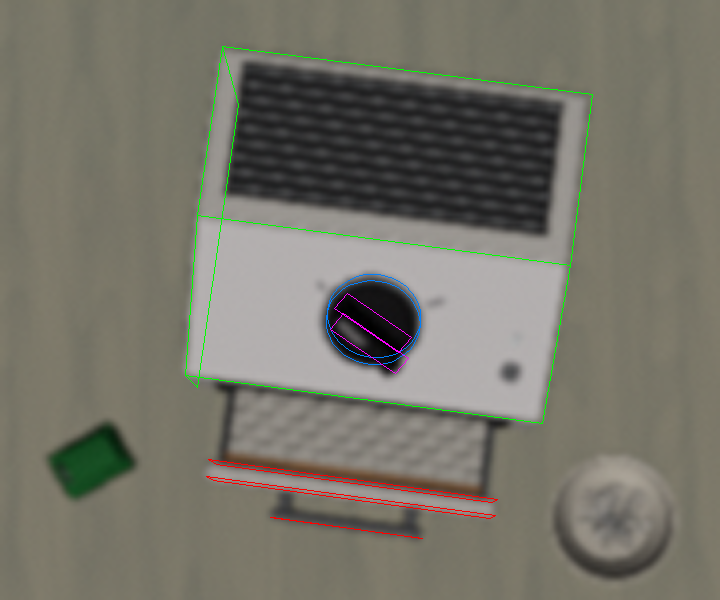

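View pics/ov_scene_a.png

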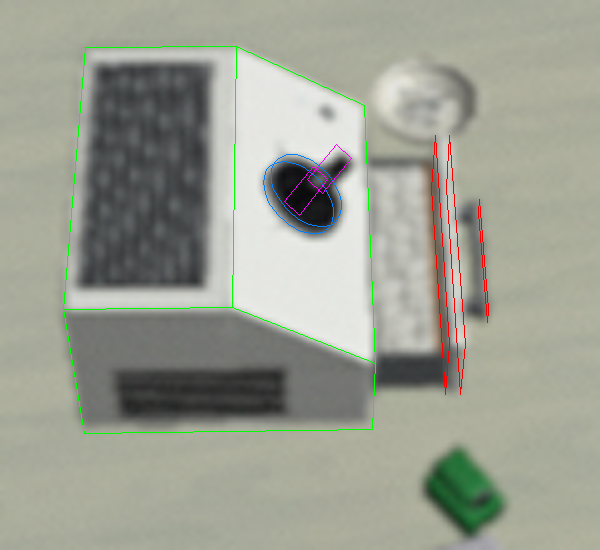

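```bash
python3 - <<'E'
import cv2,numpy as np
a=cv2.imread("pics/top0.png")[158:196,238:278]; b=cv2.imread("pics/scene0.png")[168:200,238:270]
g=lambda i,f:np.clip(((cv2.resize(i,None,fx=f,fy=f,interpolation=cv2.INTER_CUBIC)/255.)**.6)*255,0,255).astype('uint8')
a=g(a,10);b=g(b,12); h=np.zeros((390,800,3),'uint8'); h[:380,:400]=a; h[:384,410:794]=b; cv2.imwrite("pics/knobz.png",h)
E
```

```text
(no output)
```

View pics/knobz.png

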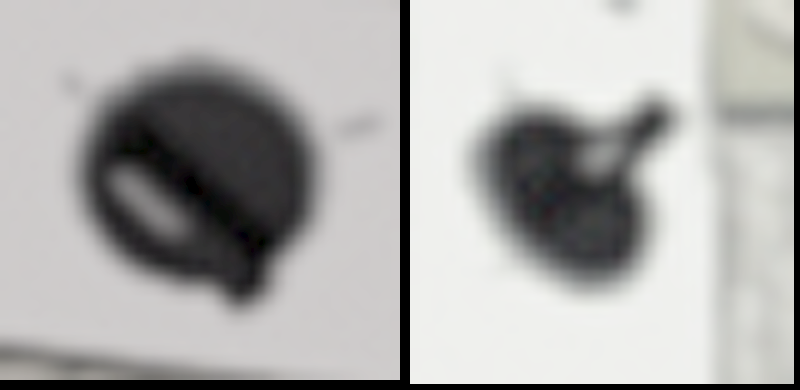

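```bash
cat > kn.py <<'E'
from fit import *
import cv2
from scipy.optimize import minimize
v=np.load('v.npy')
a=np.radians(35); u=np.array([np.cos(a),0,np.sin(a)]); n=np.array([-np.sin(a),0,np.cos(a)])
fp=lambda s,t,o:np.array([-70,0,147])+u*s+n*o+np.array([0,t,0])
B={"top":(158,196,238,278),"scene":(165,200,235,272)}
F=8
def hull(cam,pts):
    b=B[cam]; q=(proj(cam,W(v,np.array(pts)))-[b[2],b[0]]+.5)*F-.5
    return cv2.convexHull(q.astype(np.float32)).astype(np.int32)
def model(cam,p):
    s,t,g=p; b=B[cam]; m=np.zeros(((b[1]-b[0])*F,(b[3]-b[2])*F),np.float32)
    k=np.linspace(0,2*np.pi,60)
    cv2.fillPoly(m,[hull(cam,[fp(s+38*np.cos(x),t+38*np.sin(x),o) for x in k for o in(0,12)])],1)
    c,si=np.cos(g),np.sin(g)
    cv2.fillPoly(m,[hull(cam,[fp(s+x*c-y*si,t+x*si+y*c,o) for x in(-32,32) for y in(-9,9) for o in(12,48)])],1)
    m=cv2.GaussianBlur(m,(0,0),F*.8)
    return cv2.resize(m,None,fx=1/F,fy=1/F,interpolation=cv2.INTER_AREA)
obs={}
for cam in B:
    b=B[cam]; i=C[cam]["color"].mean(2)[b[0]:b[1],b[2]:b[3]]
    hi=np.percentile(i,85); o=np.clip((hi-i)/(hi-30),0,1); o=np.where(o>.75,1,o/.75)
    obs[cam]=o
def cost(p,cams):
    r=0
    for c in cams:
        m=model(c,p); w=np.ones_like(m)
        b=B[c]
        if c=="scene": w[:, 258-0-b[2]+4:]=0
        if c=="top": w[190-b[0]:]=0
        r+=(w*(m-obs[c])**2).sum()
    return r
for cams in(("top",),("scene",),("top","scene")):
    best=min((minimize(cost,[s,t,1.05],args=(cams,),method='Nelder-Mead',options=dict(initial_simplex=[[s,t,1.05],[s+4,t,1.05],[s,t+4,1.05],[s,t,1.2]])) for s in(0,8) for t in(-3,3)),key=lambda r:r.fun)
    print(cams,best.x.round(2),best.fun,[cost(best.x,(c,)) for c in cams])
p=best.x
print('W mid->knob axis base',W(v,fp(p[0],p[1],0)),'grip',W(v,fp(p[0],p[1],36)))
o=[]
for c in B: 
    r=np.hstack([obs[c],model(c,p),abs(obs[c]-model(c,p))]); r=cv2.resize(r,None,fx=6,fy=6); o.append(np.pad(r,((0,0),(0,760-r.shape[1]))))
cv2.imwrite('pics/kn.png',np.clip(np.vstack(o)*255,0,255).astype('uint8'))
E
python3 kn.py
```

```text
('top',) [2.16 1.27 0.88] 7.162534808194222 [np.float64(7.162534808194222)]
('scene',) [2.81 2.38 0.88] 3.6059393191521836 [np.float64(3.6059393191521836)]
('top', 'scene') [2.18 1.58 0.88] 11.023127035576634 [np.float64(7.224927652397597), np.float64(3.7981993831790364)]
W mid->knob axis base [ 0.60438488 -0.03107743  0.14824766] grip [ 0.58396774 -0.02799343  0.17773713]
```

View pics/kn.png

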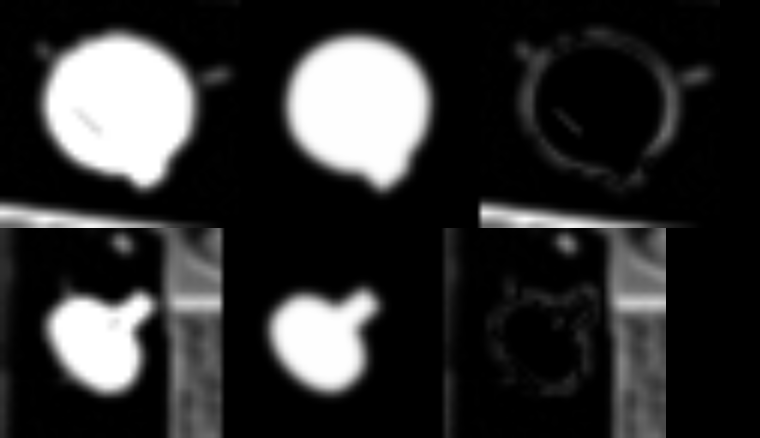

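Request:
{"name": "drive_tool", "arguments": {"targets": [[-3.9,-3.6,0,0,0],[-3.9,-3.6,0,0,0],[-3.9,-3.6,0,0,0],[-3.9,-3.6,0,0,0],[-3.9,-3.6,0,0,0],[-3.9,-3.6,0,0,0],[-3.9,-3.6,0,0,0],[-3.9,-3.6,0,0,0],[-3.9,-3.6,0,0,0],[-3.9,-3.6,0,0,0],[0,0,0,0.187,0],[0,0,0,0.187,0],[0,0,0,0.187,0]], "squeeze": 40}}

```text
t: 1.72
position: [0.3972, 0.0144, 0.2406]
tcp_rot: [-0.647, 0.762, 0.001, 0.0]
ft_force: [0.5, 0.7, 0.2]
grip_width: -0.0001
```

```bash
cat > go.py <<'E'
# usage: go.py x y z yaw : remaining shift in tool axes (cm), turn
from cell import env
from h import *
import sys
s=env.state(); R=Ro.from_quat(s["tcp_rot"]).as_matrix(); p=s["position"]
T=np.array([float(a) for a in sys.argv[1:5]])
yaw=np.arctan2(R[1,0],R[0,0])
print('t',s['t'],'p',p.round(4),'yaw',yaw.round(3),'z',R[:,2].round(3),'F',s['ft_force'].round(1),'w',s['grip_width'].round(4),'tip',env.tip_reach)
v=np.load('v.npy');c,si=np.cos(v[2]),np.sin(v[2]); dx,dy=p[0]-v[0],p[1]-v[1]; print('in cleaner mm',np.round(1000*np.array([c*dx+si*dy,-si*dx+c*dy,p[2]]),1), 'Fcl',np.round([c*s['ft_force'][0]+si*s['ft_force'][1],-si*s['ft_force'][0]+c*s['ft_force'][1]],1))
print('tool cm',(100*R.T@(T[:3]-p)).round(2),'turn',(-(T[3]-yaw)).round(3), 'q',s['qpos'].round(2))
E
python3 go.py 0.39 -0.0005 0.05 -1.7207
```

```text
Traceback (most recent call last):
  File "go.py", line 8, in <module>
    print('t',s['t'],'p',p.round(4),'yaw',yaw.round(3),'z',R[:,2].round(3),'F',s['ft_force'].round(1),'w',s['grip_width'].round(4),'tip',env.tip_reach)
                                                                                                          ^^^^^^^^^^^^^^^^^^^^^
AttributeError: 'float' object has no attribute 'round'
```

```bash
sed -i "s/s\['grip_width'\].round(4)/round(s['grip_width'],4)/" go.py; python3 go.py 0.39 -0.0005 0.05 -1.7207
```

```text
t 1.725 p [0.3972 0.0144 0.2406] yaw -1.733 z [-0.001  0.003 -1.   ] F [0.5 0.7 0.2] w -0.0001 tip 0.011
in cleaner mm [-279.9   15.6  240.6] Fcl [0.4 0.7]
tool cm [ 1.63  0.44 19.06] turn -0.012 q [-0.08  0.07  2.01  0.    1.06  1.65]
```

Request:
{"name": "drive_tool", "arguments": {"targets": [[0.8,0.2,4,-0.012,0],[0.8,0.2,4,0,0],[0,0,4,0,0],[0,0,4,0,0],[0,0,2,0,0],[0,0,1,0,0],[0,0,0,0,0]]}}

```text
t: 2.6
position: [0.3908, -0.0006, 0.0454]
tcp_rot: [-0.651, 0.759, 0.001, 0.001]
ft_force: [-0.4, -0.4, 0.7]
grip_width: -0.0001
```

```bash
python3 go.py 0.4374 -0.0075 0.05 -1.7207; python3 - <<'E'
from cell import env
import cv2
for n,b in(("top",(130,280,165,345)),("scene",(145,255,190,330))):
    i=env.read_camera(n)["color"][:,:,::-1][b[0]:b[1],b[2]:b[3]]
    cv2.imwrite(f"pics/{n}1.png",cv2.resize(i,None,fx=4,fy=4,interpolation=cv2.INTER_CUBIC))
E
```

```text
t 2.6 p [ 0.3908 -0.0006  0.0454] yaw -1.724 z [ 0.     0.003 -1.   ] F [-0.4 -0.4  0.7] w -0.0001 tip 0.011
in cleaner mm [-2.839e+02 -1.000e-01  4.540e+01] Fcl [-0.4 -0.5]
tool cm [-0.02 -4.71 -0.46] turn -0.003 q [-0.12  0.44  2.19  0.01  0.52  1.6 ]
```

View pics/scene1.png

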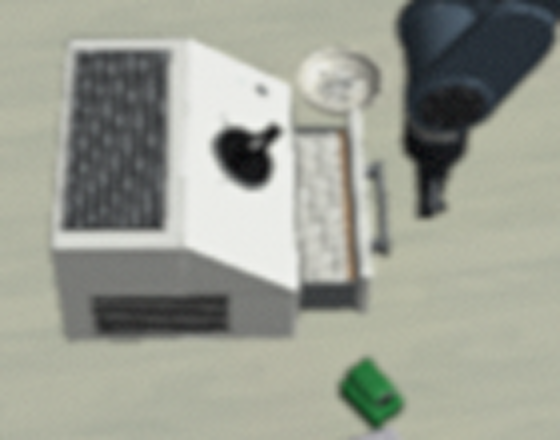

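View pics/top1.png

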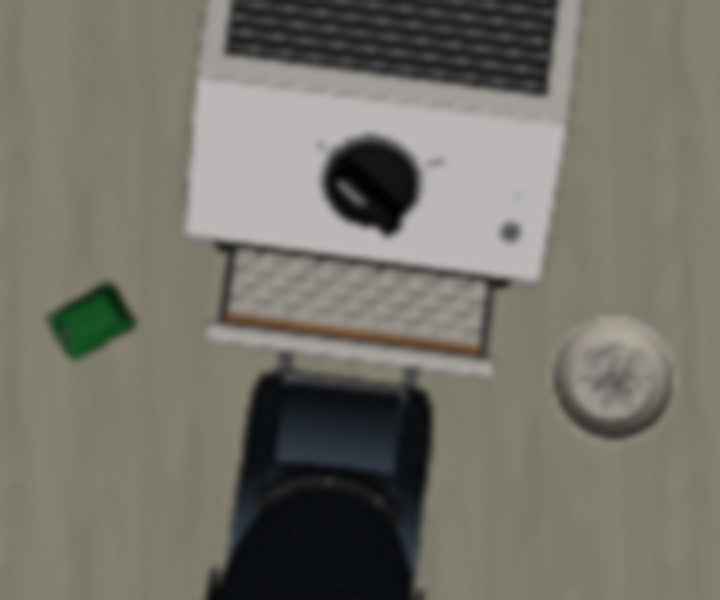

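Request:
{"name": "drive_tool", "arguments": {"targets": [[0,-1,-0.4,0,0],[0,-1,0,0,0],[0,-0.6,0,0,0],[0,-0.3,0,0,0],[0,-0.3,0,0,0],[0,-0.3,0,0,0],[0,-0.3,0,0,0]]}}

```text
t: 3.58
position: [0.4322, -0.0069, 0.0523]
tcp_rot: [-0.651, 0.759, -0.001, 0.002]
ft_force: [-1.7, 0.4, 0.8]
grip_width: -0.0002
```

```bash
python3 go.py 0.4374 -0.0075 0.05 -1.7207
```

```text
t 3.575 p [ 0.4322 -0.0069  0.0523] yaw -1.724 z [ 0.005  0.002 -1.   ] F [-1.7  0.4  0.8] w -0.0002 tip 0.011
in cleaner mm [-2.42e+02 -2.00e-01  5.23e+01] Fcl [-1.7  0.1]
tool cm [-0.02 -0.52  0.23] turn -0.003 q [-0.13  0.47  2.09  0.    0.58  1.59]
```

Request:
{"name": "drive_tool", "arguments": {"targets": [[0,-0.4,0,0,0],[0,-0.4,0,0,0],[0,-0.4,0,0,0],[0,-0.4,0,0,0],[0,-0.4,0,0,0],[0,-0.4,0,0,0],[0,-0.4,0,0,0]]}}

```text
t: 4.45
position: [0.4615, -0.0113, 0.0523]
tcp_rot: [-0.651, 0.759, -0.0, 0.002]
ft_force: [-1.1, 1.6, 1.7]
grip_width: -0.0004
```

```bash
python3 go.py 0.4374 -0.0075 0.05 -1.7207;  python3 - <<'E'
from cell import env
import cv2
for n,b in(("top",(95,245,165,345)),("scene",(145,255,190,310))):
    i=env.read_camera(n)["color"][:,:,::-1][b[0]:b[1],b[2]:b[3]]
    cv2.imwrite(f"pics/{n}2.png",cv2.resize(i,None,fx=4 if n=="top" else 5,fy=4 if n=="top" else 5,interpolation=cv2.INTER_CUBIC))
E
```

```text
t 4.45 p [ 0.4615 -0.0113  0.0523] yaw -1.723 z [ 0.004  0.002 -1.   ] F [-1.1  1.6  1.7] w -0.0004 tip 0.011
in cleaner mm [-2.125e+02 -2.000e-01  5.230e+01] Fcl [-1.4  1.4]
tool cm [-0.    2.44  0.22] turn -0.003 q [-0.13  0.5   2.01  0.    0.62  1.59]
```

View pics/scene2.png

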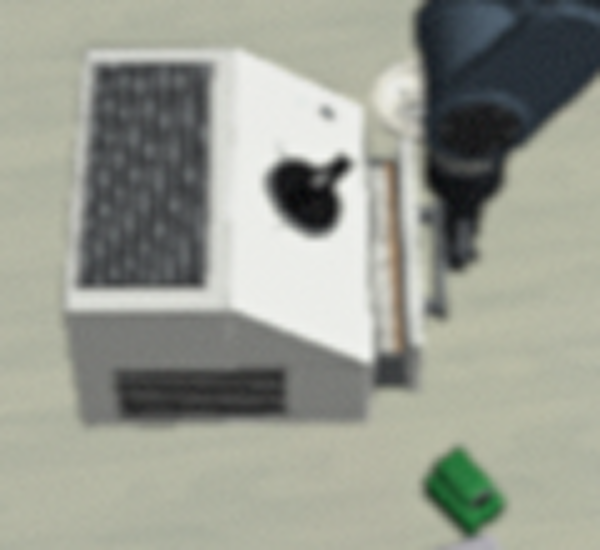

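Request:
{"name": "drive_tool", "arguments": {"targets": [[0,-0.3,0,0,0],[0,-0.3,0,0,0],[0,-0.3,0,0,0],[0,-0.1,0,0,0],[0,-0.1,0,0,0],[0,-0.1,0,0,0],[0,-0.1,0,0,0]]}}

```text
t: 5.42
position: [0.4751, -0.0134, 0.0522]
tcp_rot: [-0.651, 0.759, -0.0, 0.002]
ft_force: [-0.8, 1.5, 0.9]
grip_width: 0.0003
```

```bash
python3 go.py 0.4374 -0.0075 0.05 -1.7207
```

```text
t 5.425 p [ 0.4751 -0.0134  0.0522] yaw -1.724 z [ 0.004  0.002 -1.   ] F [-0.8  1.5  0.9] w 0.0003 tip 0.011
in cleaner mm [-198.7   -0.3   52.2] Fcl [-1.   1.4]
tool cm [-0.01  3.82  0.21] turn -0.003 q [-0.13  0.52  1.98  0.    0.64  1.59]
```

Request:
{"name": "drive_tool", "arguments": {"targets": [[0,-0.1,0,0,0],[0,-0.1,0,0,0],[0,-0.1,0,0,0],[0,-0.1,0,0,0]]}}

```text
t: 5.92
position: [0.4793, -0.014, 0.0523]
tcp_rot: [-0.651, 0.759, -0.0, 0.002]
ft_force: [-2.1, 0.0, 0.8]
grip_width: 0.0003
```

Request:
{"name": "drive_tool", "arguments": {"targets": [[0,-0.1,0,0,0],[0,-0.1,0,0,0],[0,-0.1,0,0,0]]}}

```text
t: 6.3
position: [0.4817, -0.0144, 0.0522]
tcp_rot: [-0.651, 0.759, 0.0, 0.002]
ft_force: [-6.5, 2.2, 3.9]
grip_width: 0.0001
```

```bash
python3 go.py 0.4374 -0.0075 0.05 -1.7207
```

```text
t 6.3 p [ 0.4817 -0.0144  0.0522] yaw -1.723 z [ 0.002  0.003 -1.   ] F [-6.5  2.2  3.9] w 0.0001 tip 0.011
in cleaner mm [-192.    -0.2   52.2] Fcl [-6.8  1.2]
tool cm [-0.01  4.48  0.21] turn -0.003 q [-0.13  0.53  1.96  0.    0.65  1.59]
```

Request:
{"name": "drive_tool", "arguments": {"targets": [[0,-0.1,0,0,0],[0,-0.1,0,0,0],[0,-0.1,0,0,0]]}}

```text
t: 6.68
position: [0.4822, -0.0145, 0.0519]
tcp_rot: [-0.651, 0.759, 0.003, -0.001]
ft_force: [-6.0, 1.2, 5.5]
grip_width: 0.0003
```

Request:
{"name": "drive_tool", "arguments": {"targets": [[0,-0.1,0,0,0],[0,-0.1,0,0,0]]}}

```text
t: 6.92
position: [0.4824, -0.0145, 0.0516]
tcp_rot: [-0.651, 0.759, 0.004, -0.002]
ft_force: [-7.1, 0.2, 4.9]
grip_width: 0.0001
```

Request:
{"name": "drive_tool", "arguments": {"targets": [[0,-0.1,0,0,0],[0,-0.1,0,0,0]]}}

```text
t: 7.18
position: [0.4825, -0.0145, 0.0514]
tcp_rot: [-0.651, 0.759, 0.006, -0.004]
ft_force: [-6.8, 2.2, 4.9]
grip_width: -0.0001
```

```bash
python3 go.py 0.4374 -0.0075 0.05 -1.7207
```

```text
t 7.175 p [ 0.4825 -0.0145  0.0514] yaw -1.723 z [-0.013  0.004 -1.   ] F [-6.8  2.2  4.9] w -0.0001 tip 0.011
in cleaner mm [-191.2   -0.3   51.4] Fcl [-7.   1.2]
tool cm [-0.01  4.56  0.21] turn -0.002 q [-0.13  0.54  1.95  0.    0.67  1.59]
```

Request:
{"name": "drive_tool", "arguments": {"targets": [[0,-0.2,0,0,0],[0,-0.2,0,0,0]]}}

```text
t: 7.42
position: [0.4843, -0.0149, 0.0512]
tcp_rot: [-0.651, 0.759, 0.008, -0.005]
ft_force: [-7.3, 0.8, 5.2]
grip_width: 0.0003
```

```bash
python3 go.py 0.4374 -0.0075 0.05 -1.7207
```

```text
t 7.425 p [ 0.4843 -0.0149  0.0512] yaw -1.723 z [-0.019  0.005 -1.   ] F [-7.3  0.8  5.2] w 0.0003 tip 0.011
in cleaner mm [-189.3   -0.3   51.2] Fcl [-7.4 -0.3]
tool cm [-0.02  4.75  0.21] turn -0.002 q [-0.13  0.54  1.94  0.    0.68  1.59]
```

Request:
{"name": "drive_tool", "arguments": {"targets": [[0,-0.2,0,0,0],[0,-0.2,0,0,0]]}}

```text
t: 7.68
position: [0.4864, -0.0152, 0.0509]
tcp_rot: [-0.651, 0.759, 0.01, -0.007]
ft_force: [-7.7, 1.3, 5.7]
grip_width: 0.0001
```

Request:
{"name": "drive_tool", "arguments": {"targets": [[0,-0.2,0,0,0]]}}

```text
t: 7.8
position: [0.4877, -0.0154, 0.0508]
tcp_rot: [-0.651, 0.759, 0.01, -0.008]
ft_force: [-5.6, 0.0, 5.2]
grip_width: 0.0003
```

```bash
python3 go.py 0.4374 -0.0075 0.05 -1.7207
```

```text
t 7.8 p [ 0.4877 -0.0154  0.0508] yaw -1.723 z [-0.025  0.006 -1.   ] F [-5.6  0.   5.2] w 0.0003 tip 0.011
in cleaner mm [-185.9   -0.3   50.8] Fcl [-5.5 -0.8]
tool cm [-0.02  5.09  0.21] turn -0.002 q [-0.13  0.55  1.93  0.    0.69  1.59]
```

Request:
{"name": "drive_tool", "arguments": {"targets": [[0,-0.15,0,0,0]]}}

```text
t: 7.92
position: [0.4888, -0.0155, 0.0507]
tcp_rot: [-0.651, 0.759, 0.011, -0.008]
ft_force: [-3.5, 0.3, 3.5]
grip_width: -0.0001
```

Request:
{"name": "drive_tool", "arguments": {"targets": [[0,-0.15,0,0,0]]}}

```text
t: 8.05
position: [0.4902, -0.0158, 0.0507]
tcp_rot: [-0.651, 0.759, 0.011, -0.008]
ft_force: [-3.2, 0.6, 2.4]
grip_width: 0.0007
```

```bash
python3 go.py 0.4374 -0.0075 0.05 -1.7207
```

```text
t 8.05 p [ 0.4902 -0.0158  0.0507] yaw -1.723 z [-0.027  0.006 -1.   ] F [-3.2  0.6  2.4] w 0.0007 tip 0.011
in cleaner mm [-183.4   -0.3   50.7] Fcl [-3.3  0.1]
tool cm [-0.02  5.34  0.22] turn -0.002 q [-0.13  0.55  1.92  0.    0.7   1.59]
```

Request:
{"name": "drive_tool", "arguments": {"targets": [[0,-0.1,0,0,0],[0,-0.1,0,0,0]]}}

```text
t: 8.3
position: [0.4929, -0.0162, 0.0507]
tcp_rot: [-0.651, 0.759, 0.01, -0.008]
ft_force: [-1.6, 0.6, 0.3]
grip_width: 0.0002
```

Request:
{"name": "drive_tool", "arguments": {"targets": [[0,-0.1,0,0,0],[0,-0.1,0,0,0]]}}

```text
t: 8.55
position: [0.4936, -0.0163, 0.0504]
tcp_rot: [-0.651, 0.759, 0.012, -0.009]
ft_force: [-9.0, 1.2, 6.1]
grip_width: -0.0003
```

```bash
python3 go.py 0.4374 -0.0075 0.05 -1.7207;  python3 - <<'E'
from cell import env
import cv2
for n,b in(("top",(95,245,165,345)),("scene",(145,255,190,310))):
    i=env.read_camera(n)["color"][:,:,::-1][b[0]:b[1],b[2]:b[3]]
    cv2.imwrite(f"pics/{n}3.png",cv2.resize(i,None,fx=4 if n=="top" else 5,fy=4 if n=="top" else 5,interpolation=cv2.INTER_CUBIC))
E
```

```text
t 8.55 p [ 0.4936 -0.0163  0.0504] yaw -1.723 z [-0.029  0.006 -1.   ] F [-9.   1.2  6.1] w -0.0003 tip 0.011
in cleaner mm [-180.    -0.3   50.4] Fcl [-9.1 -0.1]
tool cm [-0.02  5.68  0.21] turn -0.002 q [-0.13  0.56  1.91  0.    0.7   1.59]
```

View pics/scene3.png

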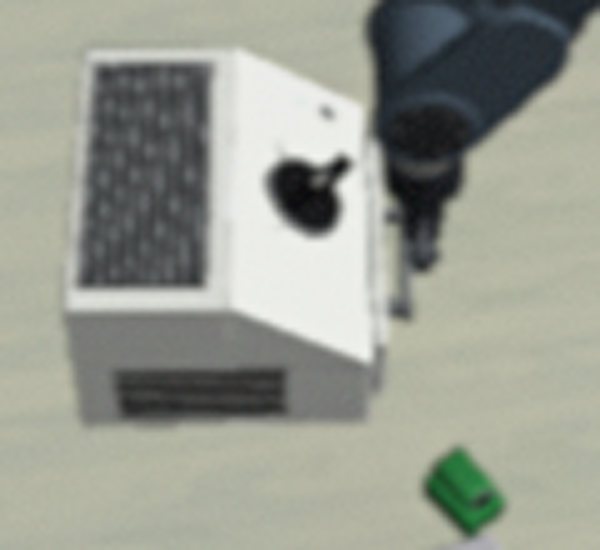

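Request:
{"name": "drive_tool", "arguments": {"targets": [[0,1.5,0,0,0],[0,3,0,0,0],[0,1,-4,-0.187,0],[0,0,-5,-0.187,0],[0,0,-5,-0.187,0],[0,0,-4,-0.187,0],[0,0,0,-0.187,0],[0,0,0,-0.187,0],[0,0,0,-0.187,0],[0,0,0,-0.187,0],[0,0,0,-0.187,0],[0,0,0,-0.187,0],[0,0,0,-0.187,0],[0,0,0,-0.187,0]]}}

```text
t: 10.4
position: [0.4485, -0.0105, 0.2408]
tcp_rot: [0.965, 0.263, -0.005, -0.003]
ft_force: [-0.8, 0.4, -0.6]
grip_width: -0.0
```

```bash
cat > plan.py <<'E'
from fit import *
v=np.load('v.npy')
S0,T0=2.18,1.58
a=np.radians(35); u=np.array([np.cos(a),0,np.sin(a)]); w=np.array([0,1.,0]); n=np.array([-np.sin(a),0,np.cos(a)])
K=np.array([-70,0,147])+u*S0+w*T0   # fascia point on the axis, cleaner frame mm
g=np.stack(np.meshgrid(np.linspace(-32,32,41),[-9,9],np.linspace(12,48,37),indexing='ij'),-1).reshape(-1,3)
HY=10.5;HX=15.0
def wp(phi,R=20.,margin=5.,clear=0.):
    """finger on ccw side of tail; returns TCP world (m), yaw"""
    nose=np.cos(phi)*u+np.sin(phi)*w; m=-np.sin(phi)*u+np.cos(phi)*w
    bar=K+g[:,:1]*nose+g[:,1:2]*m+g[:,2:]*n
    ex=nose[:2]/np.linalg.norm(nose[:2]); ey=np.array([ex[1],-ex[0]])  # tool x,y horizontally (cleaner frame)
    off=HY+9
    for it in range(20):
        # finger centre = at -R along nose (at o=36), shifted +ey*off (pushes in -ey)
        c0=K+n*36-nose*R; c=c0[:2]+ey*0
        base=K[:2]+ (n*36)[:2]
        c=base+ex*((c0[:2]-base)@ex)+ey*off
        # tip height from surface under the footprint
        zs=[]
        for x in np.linspace(-HX,HX,7):
            for y in np.linspace(-HY,HY,5):
                q=c+ex*x+ey*y
                # fascia/skirt height at q
                sf=K[2]+ (q[0]-K[0])*np.tan(a)
                z=sf
                ztop=sf+12/np.cos(a)
                pt=np.array([q[0],q[1],ztop])-K-12*n
                if np.linalg.norm(pt)<39: z=ztop
                zs.append(z)
        zt=max(zs)+margin
        sel=bar[bar[:,2]>=zt]
        lx=(sel[:,:2]-c)@ex; sel=sel[np.abs(lx)<HX]
        need=((sel[:,:2]-base)@ey).max()+HY+clear
        if abs(need-off)<.05: break
        off=need
    ov=sel[:,2].max()-zt
    p=W(v,np.array([c[0],c[1],zt+11.]))
    yaw=np.arctan2(ex[1],ex[0])+v[2]
    return p,yaw,off,ov
if __name__=="__main__":
    for th in np.arange(-.2,2.2,.1):
        p,y,off,ov=wp(1.05-th); print(round(th,2),p.round(4),y.round(3),'off',round(off,1),'overlap',round(ov,1))
E
python3 plan.py; python3 go.py 0.5 0 0.25 0.9
```

```text
-0.2 [ 0.5965 -0.055   0.1858] 1.155 off 22.4 overlap 17.1
-0.1 [ 0.5943 -0.0558  0.185 ] 1.069 off 22.4 overlap 17.9
0.0 [ 0.5923 -0.0566  0.1843] 0.982 off 22.3 overlap 18.7
0.1 [ 0.5898 -0.057   0.1832] 0.891 off 22.8 overlap 19.6
0.2 [ 0.5876 -0.0574  0.1821] 0.797 off 22.7 overlap 20.9
0.3 [ 0.5851 -0.0576  0.1808] 0.7 off 22.9 overlap 22.6
0.4 [ 0.5823 -0.0571  0.179 ] 0.598 off 23.1 overlap 24.2
0.5 [ 0.5795 -0.0566  0.1772] 0.493 off 23.1 overlap 26.5
0.6 [ 0.5766 -0.0556  0.175 ] 0.383 off 22.9 overlap 28.3
0.7 [ 0.5737 -0.0542  0.1727] 0.269 off 22.5 overlap 31.1
0.8 [ 0.5709 -0.0522  0.1701] 0.152 off 21.9 overlap 33.3
0.9 [ 0.5682 -0.0497  0.1675] 0.033 off 21.2 overlap 35.5
1.0 [ 0.5659 -0.0466  0.1648] -0.089 off 20.1 overlap 37.7
1.1 [ 0.5638 -0.044   0.1631] -0.211 off 19.9 overlap 39.4
1.2 [ 0.5616 -0.0422  0.1621] -0.332 off 20.7 overlap 40.8
1.3 [ 0.5597 -0.04    0.1611] -0.452 off 21.4 overlap 42.3
1.4 [ 0.5579 -0.0375  0.16  ] -0.569 off 22.1 overlap 43.8
1.5 [ 0.5564 -0.0347  0.1589] -0.683 off 22.6 overlap 44.4
1.6 [ 0.5553 -0.0318  0.1578] -0.792 off 23.1 overlap 45.8
1.7 [ 0.5545 -0.0287  0.1568] -0.898 off 23.5 overlap 46.3
1.8 [ 0.5541 -0.0256  0.156 ] -0.999 off 23.8 overlap 47.4
1.9 [ 0.5541 -0.0225  0.1553] -1.097 off 24.1 overlap 47.8
2.0 [ 0.5544 -0.0195  0.1548] -1.191 off 24.3 overlap 48.0
2.1 [ 0.5551 -0.0166  0.1544] -1.281 off 24.4 overlap 48.7
2.2 [ 0.556  -0.0139  0.1541] -1.369 off 24.5 overlap 48.8
t 10.4 p [ 0.4485 -0.0105  0.2408] yaw 0.533 z [-0.011  0.003 -1.   ] F [-0.8  0.4 -0.6] w -0.0 tip 0.011
in cleaner mm [-225.4   -1.4  240.8] Fcl [-0.9  0.2]
tool cm [ 4.97  1.7  -0.97] turn -0.367 q [-0.13  0.17  1.9   0.    1.09 -0.66]
```

```bash
python3 - <<'E'
from plan import *
p,y,off,ov=wp(1.05-0.0,clear=7); print(p,y,ov)
E
python3 go.py 0.595 -0.063 0.245 0.98
```

```text
[ 0.59642344 -0.05936862  0.1874644 ] 0.9816160707920778 15.583099028971844
t 10.4 p [ 0.4485 -0.0105  0.2408] yaw 0.533 z [-0.011  0.003 -1.   ] F [-0.8  0.4 -0.6] w -0.0 tip 0.011
in cleaner mm [-225.4   -1.4  240.8] Fcl [-0.9  0.2]
tool cm [ 9.96 11.96 -0.59] turn -0.447 q [-0.13  0.17  1.9   0.    1.09 -0.66]
```

Request:
{"name": "drive_tool", "arguments": {"targets": [[2.5,3,-0.3,0,0],[2.5,3,-0.3,0,0],[2.5,3,0,0,0],[2.5,3,0,0,0],[0,0,0,-0.15,0],[0,0,0,-0.15,0],[0,0,0,-0.14,0],[0,0,0,0,0]]}}

```text
t: 11.4
position: [0.6035, -0.0658, 0.2456]
tcp_rot: [0.881, 0.474, -0.001, -0.001]
ft_force: [0.3, -0.0, 0.7]
grip_width: 0.0003
```

```bash
python3 go.py 0.598 -0.0605 0.187 0.98
```

```text
t 11.4 p [ 0.6035 -0.0658  0.2456] yaw 0.987 z [-0.003  0.001 -1.   ] F [ 0.3 -0.   0.7] w 0.0003 tip 0.011
in cleaner mm [-63.9 -32.9 245.6] Fcl [0.3 0. ]
tool cm [ 0.15 -0.74  5.86] turn 0.007 q [-0.19  0.45  1.49  0.    1.2  -1.17]
```

Request:
{"name": "drive_tool", "arguments": {"targets": [[0.1,-0.7,1.5,0,0],[0,0,2,0,0],[0,0,1,0,0],[0,0,0.3,0,0],[0,0,0,0,0]]}}

```text
t: 12.02
position: [0.597, -0.0602, 0.1943]
tcp_rot: [0.883, 0.47, -0.001, -0.001]
ft_force: [-0.0, 0.2, 0.3]
grip_width: -0.0
```

```bash
python3 go.py 0.598 -0.0605 0.187 0.98; cat > pic.py <<'E'
from cell import env
import cv2,sys
import numpy as np
k=sys.argv[1]
a=env.read_camera("top")["color"][:,:,::-1][130:230,200:300]; b=env.read_camera("scene")["color"][:,:,::-1][150:225,225:300]
g=lambda i,f:np.clip(((cv2.resize(i,None,fx=f,fy=f,interpolation=cv2.INTER_CUBIC)/255.)**.7)*255,0,255).astype('uint8')
a=g(a,4);b=g(b,5); h=np.zeros((400,790,3),'uint8'); h[:400,:400]=a; h[:375,410:785]=b; cv2.imwrite(f"pics/z{k}.png",h)
E
python3 pic.py 1
```

```text
t 12.025 p [ 0.597  -0.0602  0.1943] yaw 0.978 z [-0.003  0.001 -1.   ] F [-0.   0.2  0.3] w -0.0 tip 0.011
in cleaner mm [-71.2 -28.3 194.3] Fcl [-0.1  0.2]
tool cm [0.03 0.1  0.73] turn -0.002 q [-0.18  0.49  1.56  0.    1.09 -1.16]
```

View pics/z1.png

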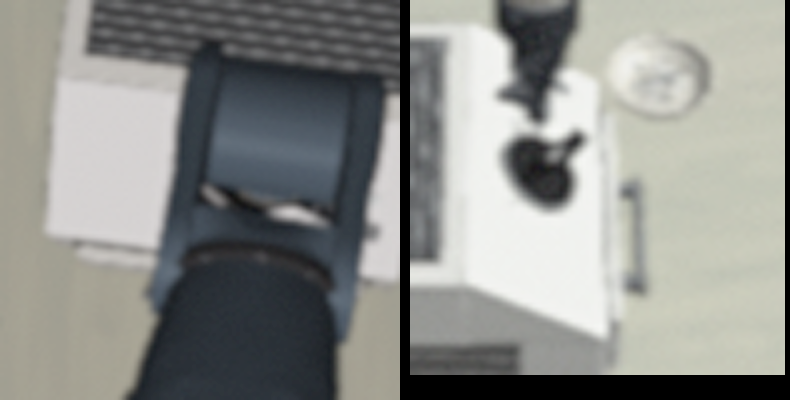

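Request:
{"name": "drive_tool", "arguments": {"targets": [[0,0,0.4,0,0],[0,0,0.2,0,0],[0,-0.3,0,0,0],[0,-0.2,0,0,0]]}}

```text
t: 12.62
position: [0.5932, -0.0575, 0.1891]
tcp_rot: [0.883, 0.47, -0.0, -0.0]
ft_force: [-0.5, -1.0, -0.6]
grip_width: -0.0001
```

```bash
cat > nx.py <<'E'
# current pose -> remaining tool-axis moves to waypoints th list
from cell import env
from plan import *
import sys
s=env.state(); p=s['position'];R=Ro.from_quat(s['tcp_rot']).as_matrix();yaw=np.arctan2(R[1,0],R[0,0])
print('t',s['t'],'p',p.round(4),'yaw',yaw.round(3),'F',s['ft_force'].round(1),'Mz',s['torque'].round(2),'zax',R[:,2].round(3))
R0=25. if len(sys.argv)>4 else 20.
zmin=float(sys.argv[3])
# knob angle implied if touching: find th where off along ey matches
best=None
c,si=np.cos(v[2]),np.sin(v[2])
def gap(th):
    q,y,_,_=wp(1.05-th); e=np.array([np.sin(y),-np.cos(y)]); return (p[:2]-q[:2])@e*1000
ths=np.arange(-.3,2.3,.02); gg=np.array([gap(t) for t in ths]); k=np.argmin(abs(gg)); print('implied th',ths[k].round(2),[ (t.round(2),x.round(1)) for t,x in zip(ths[::10],gg[::10])][:0])
a0=float(sys.argv[1]);n_=int(sys.argv[2])
pp,yy=p,yaw
for i in range(n_):
    th=a0+.1*i; q,y,_,_=wp(1.05-th); q=q.copy(); q[2]=max(q[2],zmin)
    RR=np.array([[np.cos(yy),np.sin(yy),0],[np.sin(yy),-np.cos(yy),0],[0,0,-1]])
    print(round(th,2),'d',(100*RR.T@(q-pp)).round(2),'turn',round(yy-y,3)); pp,yy=q,y
E
python3 nx.py 0.1 10 0.168
```

```text
t 12.625 p [ 0.5932 -0.0575  0.1891] yaw 0.978 F [-0.5 -1.  -0.6] Mz [ 0.04 -0.01  0.04] zax [-0.001  0.    -1.   ]
implied th -0.1 []
0.1 d [-0.15 -0.31  0.59] turn 0.087
0.2 d [-0.17 -0.15  0.11] turn 0.094
0.3 d [-0.18 -0.16  0.13] turn 0.097
0.4 d [-0.19 -0.22  0.18] turn 0.101
0.5 d [-0.2  -0.2   0.18] turn 0.106
0.6 d [-0.21 -0.22  0.21] turn 0.11
0.7 d [-0.22 -0.24  0.24] turn 0.114
0.8 d [-0.22 -0.27  0.26] turn 0.117
0.9 d [-0.23 -0.28  0.21] turn 0.12
1.0 d [-0.22 -0.32  0.  ] turn 0.121
```

Request:
{"name": "drive_tool", "arguments": {"targets": [[-0.15,-0.3,0.3,0.09,0],[-0.17,-0.16,0.15,0.09,0],[-0.18,-0.17,0.15,0.1,0],[-0.19,-0.22,0.18,0.1,0],[-0.2,-0.21,0.18,0.105,0],[-0.21,-0.23,0.2,0.11,0]]}}

```text
t: 13.38
position: [0.5763, -0.0552, 0.1786]
tcp_rot: [0.983, 0.181, 0.001, 0.001]
ft_force: [-0.3, -2.7, 1.6]
grip_width: -0.0001
```

```bash
python3 nx.py 0.7 10 0.168; python3 pic.py 2
```

```text
t 13.375 p [ 0.5763 -0.0552  0.1786] yaw 0.365 F [-0.3 -2.7  1.6] Mz [-0.34 -0.06  0.04] zax [ 0.003 -0.001 -1.   ]
implied th 0.62 []
0.7 d [-0.2  -0.19  0.59] turn 0.095
0.8 d [-0.22 -0.27  0.26] turn 0.117
0.9 d [-0.23 -0.28  0.21] turn 0.12
1.0 d [-0.22 -0.32  0.  ] turn 0.121
1.1 d [-0.23 -0.24  0.  ] turn 0.122
1.2 d [-0.25 -0.14  0.  ] turn 0.121
1.3 d [-0.26 -0.14  0.  ] turn 0.12
1.4 d [-0.27 -0.15  0.  ] turn 0.117
1.5 d [-0.27 -0.15  0.  ] turn 0.114
1.6 d [-0.27 -0.16  0.  ] turn 0.11
```

View pics/z2.png

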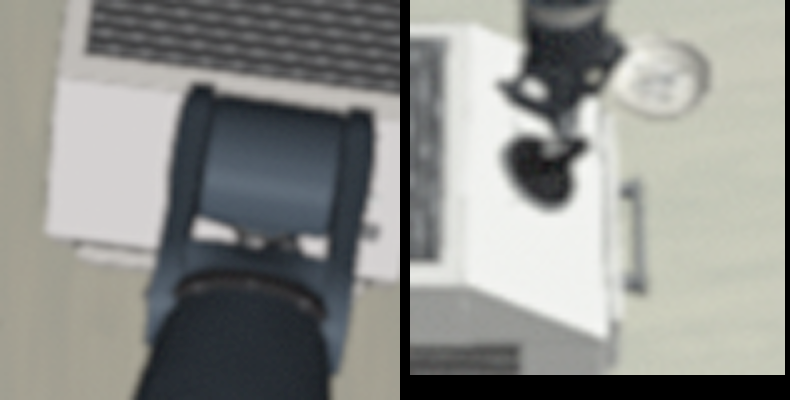

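Request:
{"name": "drive_tool", "arguments": {"targets": [[-0.2,-0.2,0.3,0.1,0],[-0.22,-0.27,0.25,0.117,0],[-0.23,-0.29,0.2,0.12,0],[-0.22,-0.32,0.1,0.12,0],[-0.23,-0.25,0,0.12,0],[-0.25,-0.16,0,0.12,0]]}}

```text
t: 14.22
position: [0.5618, -0.0426, 0.1708]
tcp_rot: [0.986, -0.166, 0.002, 0.001]
ft_force: [0.8, -2.6, -1.5]
grip_width: 0.0001
```

```bash
python3 nx.py 1.3 8 0.166; python3 pic.py 3
```

```text
t 14.225 p [ 0.5618 -0.0426  0.1708] yaw -0.333 F [ 0.8 -2.6 -1.5] Mz [-0.5  -0.08 -0.05] zax [ 0.004 -0.003 -1.   ]
implied th 1.18 []
1.3 d [-0.29 -0.17  0.48] turn 0.119
1.4 d [-0.27 -0.15  0.  ] turn 0.117
1.5 d [-0.27 -0.15  0.  ] turn 0.114
1.6 d [-0.27 -0.16  0.  ] turn 0.11
1.7 d [-0.27 -0.16  0.  ] turn 0.106
1.8 d [-0.27 -0.16  0.  ] turn 0.101
1.9 d [-0.26 -0.17  0.  ] turn 0.097
2.0 d [-0.25 -0.17  0.  ] turn 0.094
```

View pics/z3.png

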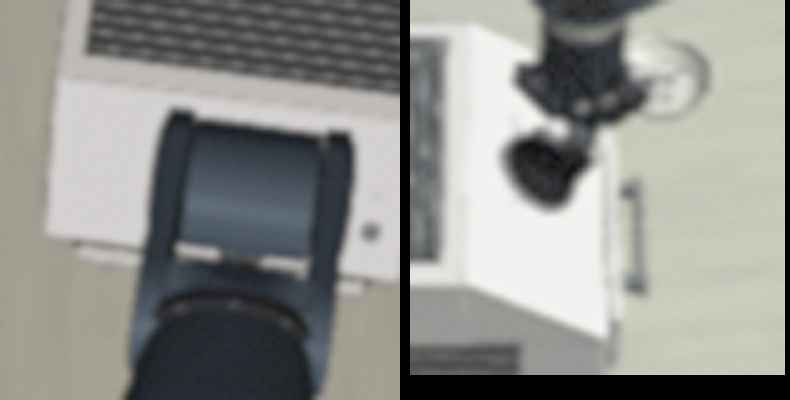

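Request:
{"name": "drive_tool", "arguments": {"targets": [[-0.29,-0.18,0.2,0.12,0],[-0.27,-0.16,0.1,0.117,0],[-0.27,-0.16,0,0.114,0],[-0.27,-0.17,0,0.11,0],[-0.27,-0.18,0,0.106,0]]}}

```text
t: 14.95
position: [0.555, -0.0293, 0.1685]
tcp_rot: [0.903, -0.43, 0.003, 0.001]
ft_force: [-1.0, -2.5, 0.1]
grip_width: -0.0001
```

```bash
python3 nx.py 1.8 5 0.166
```

```text
t 14.95 p [ 0.555  -0.0293  0.1685] yaw -0.89 F [-1.  -2.5  0.1] Mz [-0.5   0.1   0.04] zax [ 0.004 -0.005 -1.   ]
implied th 1.7 []
1.8 d [-0.34 -0.17  0.25] turn 0.11
1.9 d [-0.26 -0.17  0.  ] turn 0.097
2.0 d [-0.25 -0.17  0.  ] turn 0.094
2.1 d [-0.24 -0.17  0.  ] turn 0.091
2.2 d [-0.24 -0.17  0.  ] turn 0.088
```

Request:
{"name": "drive_tool", "arguments": {"targets": [[-0.3,-0.3,0,0.11,0],[-0.26,-0.35,0,0.097,0],[-0.25,-0.35,0,0.094,0]]}}

```text
t: 15.32
position: [0.5549, -0.0216, 0.1684]
tcp_rot: [0.83, -0.558, 0.0, 0.007]
ft_force: [-12.3, -8.0, 8.6]
grip_width: -0.0003
```

```bash
python3 nx.py 2.1 3 0.166
```

```text
t 15.325 p [ 0.5549 -0.0216  0.1684] yaw -1.185 F [-12.3  -8.    8.6] Mz [-1.18  1.96 -0.  ] zax [-0.008 -0.013 -1.   ]
implied th 1.98 []
2.1 d [-0.46 -0.21  0.24] turn 0.097
2.2 d [-0.24 -0.17  0.  ] turn 0.088
2.3 d [-0.23 -0.17  0.  ] turn 0.086
```

Request:
{"name": "drive_tool", "arguments": {"targets": [[-0.25,-0.35,0,0.08,0],[-0.2,-0.35,0,0.05,0]]}}

```text
t: 15.58
position: [0.5566, -0.0166, 0.1682]
tcp_rot: [0.793, -0.609, -0.002, 0.011]
ft_force: [-17.5, -12.7, 8.7]
grip_width: -0.0004
```

```bash
python3 nx.py 2.1 3 0.166; python3 pic.py 4
```

```text
t 15.575 p [ 0.5566 -0.0166  0.1682] yaw -1.309 F [-17.5 -12.7   8.7] Mz [-2.11  2.54 -0.09] zax [-0.017 -0.015 -1.   ]
implied th 2.2 []
2.1 d [-0.04  0.15  0.22] turn -0.028
2.2 d [-0.24 -0.17  0.  ] turn 0.088
2.3 d [-0.23 -0.17  0.  ] turn 0.086
```

View pics/z4.png

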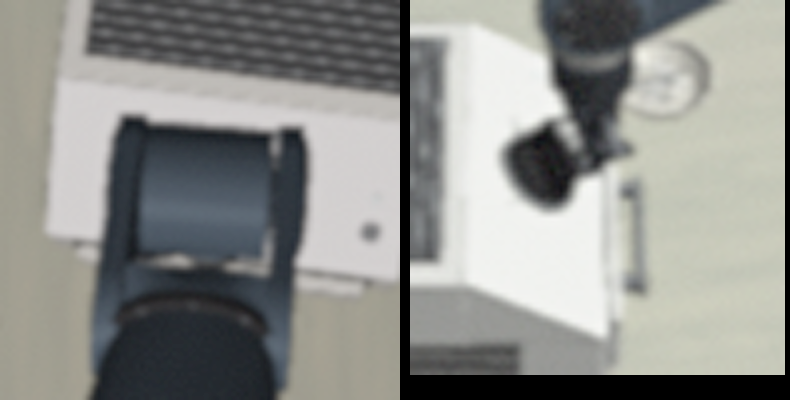

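Request:
{"name": "drive_tool", "arguments": {"targets": [[0,0.5,0,0,0],[0,0.8,0,0,0],[0,0.5,-1,0,0],[0,0.5,-3,0,0],[0,2,-4,0,0],[0,4,-2,0,0],[0,5,0,0,0],[0,5,0,0,0],[0,5,0,0,0],[0,0,0,0,0]]}}

```text
t: 16.92
position: [0.3271, -0.0792, 0.2808]
tcp_rot: [0.799, -0.601, 0.001, 0.009]
ft_force: [0.6, 1.0, -0.2]
grip_width: -0.0003
```

```bash
python3 pic.py 5; python3 go.py 0.4 0 0.25 0
```

```text
t 17.025 p [ 0.3293 -0.0791  0.2808] yaw -1.29 z [-0.008 -0.017 -1.   ] F [-0.1  0.5 -0.6] w 0.0003 tip 0.011
in cleaner mm [-333.   -87.   280.8] Fcl [-0.2  0.4]
tool cm [-5.68 -9.02  2.89] turn -1.29 q [-0.36 -0.1   2.08 -0.02  1.17  0.94]
```

View pics/z5.png

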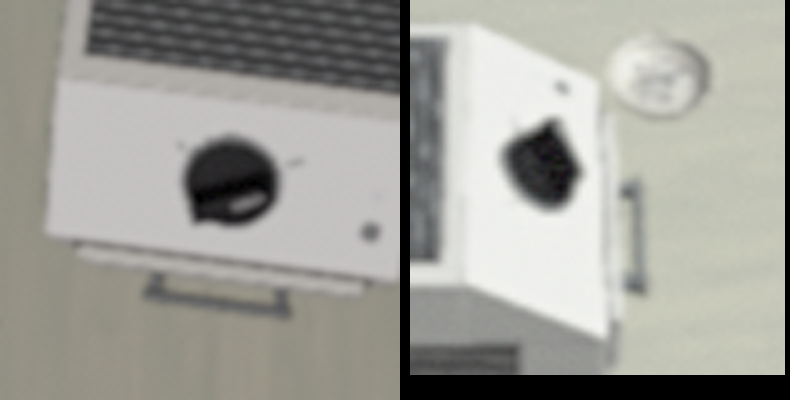

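```bash
mkdir -p new; python3 - <<'E'
from cell import env
import numpy as np,cv2
for n in("scene","top"):
    c=env.read_camera(n); np.savez(f"new/{n}.npz",**c); cv2.imwrite(f"pics/{n}9.png",c["color"][:,:,::-1])
print(env.state()['t'])
E
sed 's#np.load(n+".npz")#np.load("new/"+n+".npz")#' h.py > new/h.py; cp fit.py new/; cp v.npy new/
sed 's/1\.05/-1.0/g; s/,1\.2\]\]/,-.8]]/' kn.py > new/kn.py; sed -i 's#np.load("new/"#np.load("new/"#' new/h.py; mkdir -p new/pics; cd new; python3 kn.py
cd ..; sed 's#pics/top0#pics/top9#; s#pics/scene0#pics/scene9#' ov.py > ov9.py; python3 ov9.py 2 1.6 -1.12 0 e
```

```text
17.125
('top',) [ 2.48  0.82 -1.09] 7.222942100418331 [np.float64(7.222942100418331)]
('scene',) [ 3.37  2.65 -1.12] 3.8900754627172787 [np.float64(3.8900754627172787)]
('top', 'scene') [ 2.34  1.4  -1.12] 11.777614868457531 [np.float64(7.517254838411576), np.float64(4.260360030045955)]
W mid->knob axis base [ 0.60449547 -0.03126872  0.14834423] grip [ 0.58407832 -0.02818472  0.1778337 ]
```

View pics/ov_top_e.png

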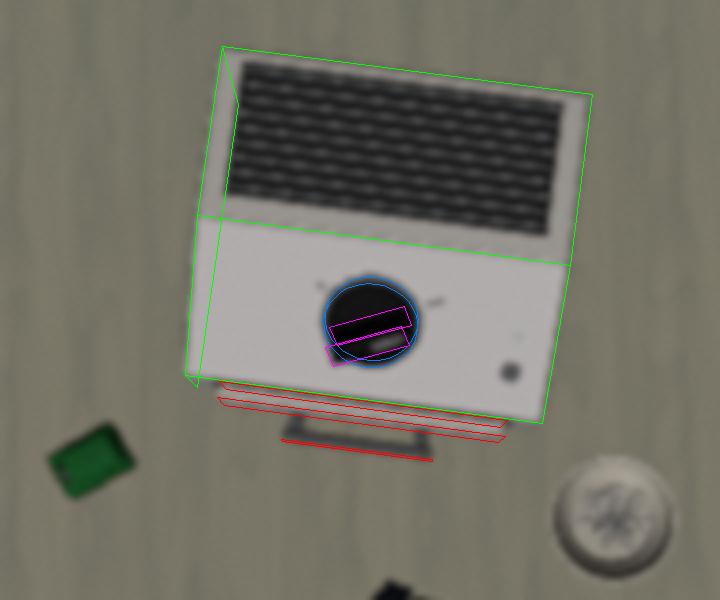

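View pics/ov_scene_e.png

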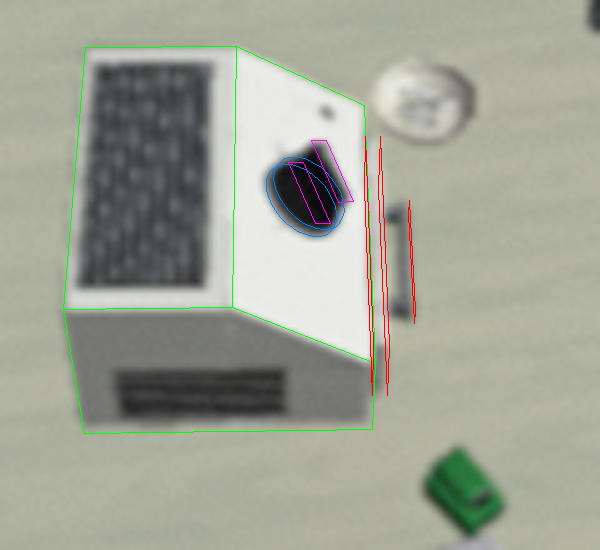

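View pics/top9.png

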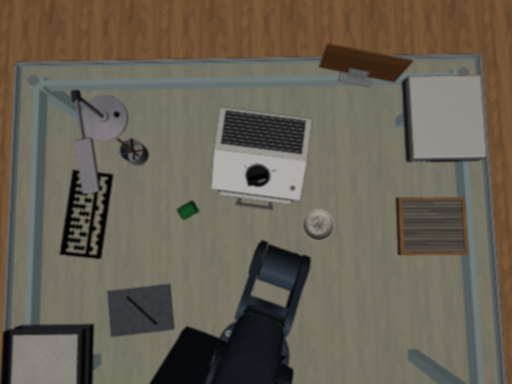

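```bash
python3 -c "
from cell import env
print(env.state()['t'],env.state()['ft_force'].round(1)); print(env.job_done())"
```

```text
17.125 [ 0.  -0.4 -0.5]
the job is handed in; nothing more can be done
None
```

The filter drawer is home at its stop, and the clamp knob is turned clockwise to its stop. I handed the job in at t ≈ 17 s with the arm clear of everything.

- **Drawer:** I pushed the middle of the pull with closed fingers. The resistance was about 7 to 8 N in the detent, fell to about 1.6 N past it, then rose to about 9 N at the stop. In the last pictures an outline drawn at opening 0 fits the panel and pull to within the picture's resolution.
- **Knob:** The moves allowed could not tilt the tool to the knob's axis, so I did not grip the bar. I swept its tail round with the side of the closed fingers instead. The highest horizontal force I read was about 22 N, at the end of the turn. After I let go, a fit to both pictures put the nose at −1.12 rad, which is 2.17 on the joint, its stop.
- **Other things:** The dish, sharpener, abacus and old filter look unmoved in the last top view. I compared them by eye only. The force reading was about zero at hand-in.

Some checks did not fully agree:
- My fit of the cleaner's pose left errors of up to about 2 pixels, and the two cameras differed by about 0.02 rad in its heading.
- The same knob fit gave 0.17 rad before the turn, where the text suggests 0, so it may be off by that much.
- I did not see a separate drop in force at the click. My evidence for it is that the knob stayed at 2 o'clock after release.

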